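# Hang a painted headband on the drying board and hold the board out at its line

### The arm

A 6-joint arm with a two-finger parallel gripper is mounted at the origin on the work surface. World frame = base frame: x ahead of the robot, y to its left, z up, the work surface at z = 0. Lengths are in m, angles in rad, forces in N, time in s.
With the tool pointing down it reaches from about 0.25 to 0.8 m from the base axis. Payload 3.9 kg.
Tool frame: the origin (TCP) lies at the very end of the fingers, on their centre line; the grasp point (between the pads) lies 19 mm behind it; z points along the fingers, y is the line along which they close (so a half turn about z gives the same grasp; the last joint's range is limited). The gripper opens to 85 mm and grips with 20 to 120 N. Pads are 22 mm wide; open, the fingers measure 114 mm over their backs; the gripper's body (76 mm by 85 mm) begins 54 mm behind the grasp point. The pads swing forward as they close: fully open they stand 13 mm farther back than shut.
Start: joints at [-1.138, 0.26, -0.138, 1.173, 0, 1.571], TCP at [0.22, -0.477, 0.231] pointing down, gripper open.
Joint ranges: [-2.78, 2.78], [-0.83, 1.72], [-1.28, 1.37], [-1.9, 2.12], [-1.57, 1.48], [-3.14, 3.14]. Speed limits (rad/s): [2.57, 2.57, 3.14, 3.14, 3.14, 3.14].

### API

Orientations are given as [roll, pitch, yaw] about the fixed x, y, z axes, in that order (R = Rz(yaw) Ry(pitch) Rx(roll)).
In Python, from plant import r gives the robot as it stands.
- The arm moves only by the shell command python3 steer.py 'ROWS' [OPENING]. ROWS is a JSON list of rows, 1 to 8 of them, each of 6 numbers: dx, dy, dz in m, then a rotation vector rx, ry, rz in rad; each row shifts and turns the commanded pose from where the row before left it, along the tool's axes as they then stand; what a row does not reach is not made up. A row lasts 1/12 s, in which the tool goes at most 0.0417 m and 0.125 rad, less where a joint would pass 70% of its speed; a pose out of reach is approached as far as the arm can. OPENING is the finger opening in m, set as the command begins (- or left out keeps the last). The fingers move at their own pace and stop on an object; the grip force is fixed at half the most. Time passes only in rows, so rows that do not move let the fingers close. It prints the time, the measured TCP pose, the force, the opening and the grip force at its end. Input that does not fit is refused with a message, and nothing moves.
- r.sense(): the state, without advancing time (a new reading comes with each control period).
- r.read_camera(name): name is "scene" or "top"; returns a dict with "image" (480x640x3 uint8, red, green, blue), "depth" (480x640 float32, m along the optical axis (not along the pixel's ray), 0 where there is no reading), "vfov" (degrees; the focal length in pixels is half the picture's height over the tangent of half this angle, whatever the lens; pixels are square), "cx", "cy" (the principal point, pixels), "rvec" (rotation vector, rad) and "tvec" (3), from world to camera coordinates, as OpenCV has them. Camera axes: x right, y down, z forward; pixel columns grow to the right and rows downward; lengths in m; the calibration is good to about 2 mm. A picture is of the moment at which its call begins.
- r.hand_in(): hands the job in; it is judged then, once.
The state is a dict: "clock": time; "joint_pos": joint angles; "dq": joint speeds; "tau": joint torques, N m; "eef_pos": TCP position; "tcp_rot": TCP orientation; "wrist_force": force on the tool from outside, world axes, zero at the start; "wrist_torque": the same for the moment, N m; "gripper_width": finger opening in m; "gripper_force": force on a finger pad.
Only numpy, scipy, OpenCV 4.12 (cv2) and the standard library are available. Lean on these libraries where they do the work, as an engineer would, in place of code of your own. Each camera call takes 0.05 s, during which the arm holds its last target. There are 200 camera calls.

### The job

Hang the yellow headband frame over the wooden dowel at the end of the drying board and let go of it. Then slide the board outward, dowel end first, flat on its stand without lifting it, until the red line across the board is level with the stand's edge, so that the headband hangs out over the drip sheet. The board would now tip, so finish while still holding its rear end down, flat and still; leave the water jar, paint pot and brush where they are.

Things in the scene. Friction and masses are not known exactly. Their poses are not given: they have to be found in the camera images.
- board: loose plywood board, flat on the stand, 80 (x) x 260 (y) x 10 mm, 0.16 kg; origin: centre of underside, z up. From its outer (-y) end a 14 mm dowel runs along -y, from y = -130 mm to a red ball 24 mm across centred at y = -232 mm; dowel axis 10 mm above the underside. Blue grip block near the +y end; red line at y = +25 mm. With the line at the stand's edge it tips unless its rear is held
- dowel_mid (a point): point on top of the dowel, at board y = -180 mm, halfway between the board's end and the ball, 17 mm above the board's underside; axes as the board's
- board_line (a point): middle of the red line (3 mm wide) on the board's top face, at board y = +25 mm; axes as the board's
- board_grip (a point): point in the blue grip block, 26 x 26 mm and square with the board, whose top is 48 mm above the board's underside (38 mm above its top face); the point lies on its vertical axis, 30 mm above the board's underside, at board y = +105 mm; axes as the board's
- stand: fixed wooden stand, flat deck 130 mm (x) x 250 mm (y), deck top 120 mm above the table. Origin: centre of its foot on the table, z up. Its outer edge is at y = -125 mm; a thin brown card drip sheet lies on the table beyond. The board slides outward along the stand's -y
- stand_edge (a point): middle of the deck's outer edge, on the deck's top face; axes as the stand's. The job is to bring the red line to this edge
- headband: loose rigid yellow arch, 0.06 kg, standing on its leg ends: 104 mm wide (x), band 30 mm wide (y), 6 mm thick; crown underside (flat, 22 mm) at z = 91 mm, crown top 97; 90 mm clear inside. On it a red heart, 41 mm wide (x), 12 thick (y), z 97 to 131 mm. Origin: midway between the leg ends, z up. Hung, the dowel lies under the crown, a leg each side, its y along the dowel
- heart (a point): point to grip in the red heart, on the headband's vertical axis, 121 mm above the leg ends; pinch across the heart's 12 mm thickness (the headband's y); axes as the headband's
- water_jar: bystander: clear jar with a green lid, 66 mm across, 90 mm high; origin at the centre of its base
- paint_pot: bystander: yellow paint pot, 40 mm across, 28 mm high; origin at the centre of its base
- brush: bystander: paint brush 170 mm long lying along its x; origin at its underside

How it is judged:
By the outcome, as a careful person would: the job done as asked, in the order asked, and still so for the second after the job is handed in, while the arm keeps its last pose, push and grip.
It also fails if it takes over 64 s, if anything falls off the work surface, if the arm or the gripper's body presses on something with over 40 N, if the wrist force passes 120 N, or if a joint passes its speed limit or range.

## Working session

There is one attempt and no reset: what is moved stays moved. The work goes in short steps, Python scripts to look and compute and a shell command to move; the robot and the scene stay as the last step left them, time stands still between calls to the robot, and variables do not carry over. Pictures are saved under pics/ and viewed, at most 10 in all, crops included, and the job is handed in when it is done.

```bash
ls; mkdir -p pics
python3 - <<'E'
from plant import r
import cv2,numpy as np
s=r.sense();print(s['clock'],s['eef_pos'],s['tcp_rot'])
for n in('scene','top'):
    d=r.read_camera(n);cv2.imwrite(f'pics/{n}0.png',d['image'][:,:,::-1]);np.savez(f'{n}0.npz',**d)
    print(n,d['vfov'],d['cx'],d['cy'],d['rvec'],d['tvec'])
E
```

```text
pics
plant.py
steer.py
0.0 [ 0.21992177 -0.47598357  0.23046009] [-3.13963756e+00 -2.35656942e-05  4.32836250e-01]
scene 50.2152479757979 324.24313359575734 235.8605346471283 [ 1.80129452  2.02947402 -0.58624165] [ 0.09734255 -0.40558341  1.45746693]
top 52.57135803041058 318.83873496119065 243.44009051935637 [ 2.22589216 -2.1621308   0.08402897] [-0.06814653  0.56231424  0.89289605]
```
View pics/scene0.png

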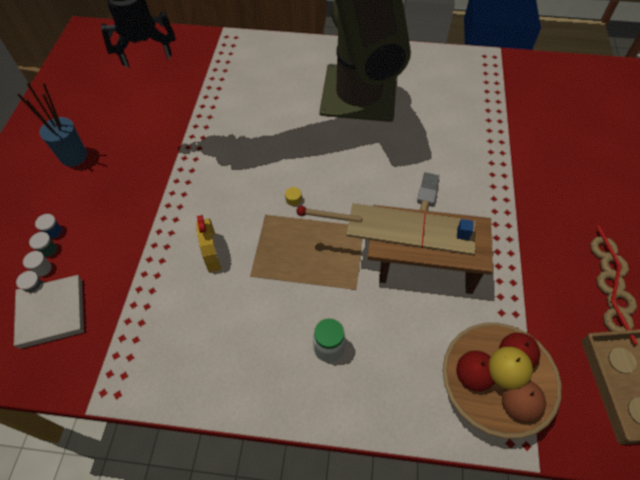

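View pics/top0.png

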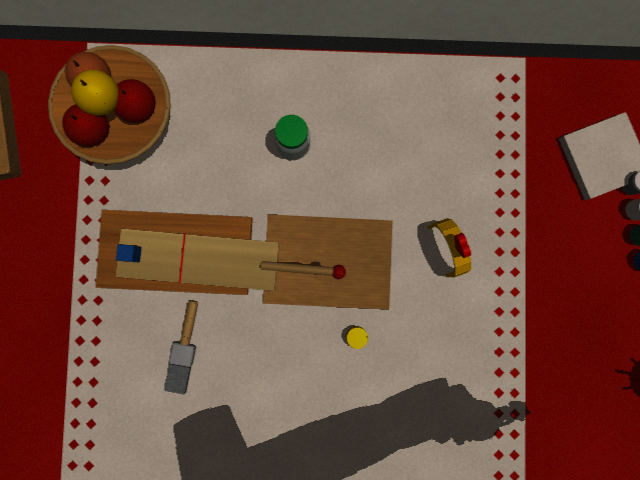

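The scene view shows the headband at about (207,245), the board and stand at (420,235), and the red ball at (301,211). In the top view the heart is at (463,245), the grip block at (128,253), the line at x≈182, the ball at (339,271) and the stand's outer edge at x≈250.

Create h.py:
```python
import cv2,numpy as np
def load(n): return dict(np.load(n))
def cam(d):
    f=240/np.tan(np.radians(float(d['vfov']))/2); R=cv2.Rodrigues(d['rvec'])[0]; return f,R,d['tvec'].ravel()
def ray(d,px,z):
    f,R,t=cam(d); px=np.atleast_2d(px).astype(float)
    v=np.c_[(px[:,0]-d['cx'])/f,(px[:,1]-d['cy'])/f,np.ones(len(px))]@R; c=-R.T@t
    return c+v*((z-c[2])/v[:,2])[:,None]
def cloud(d):
    f,R,t=cam(d); Z=d['depth']; u,v=np.meshgrid(np.arange(640),np.arange(480))
    P=np.stack([(u-d['cx'])/f*Z,(v-d['cy'])/f*Z,Z],-1)-t
    return P@R
def mask(d,c):
    H=cv2.cvtColor(d['image'],cv2.COLOR_RGB2HSV); h,s,v=[H[...,i].astype(int) for i in range(3)]
    return {'red':((h<6)|(h>174))&(s>150)&(v>60),'yel':(h>20)&(h<34)&(s>170)&(v>70),'blue':(h>100)&(h<130)&(s>120),
     'green':(h>50)&(h<85)&(s>120)}[c]
def comp(m,seed,rad=25):
    n,l,st,ce=cv2.connectedComponentsWithStats(m.astype(np.uint8))
    ids=[i for i in range(1,n) if np.hypot(*(ce[i]-seed))<rad]
    i=max(ids,key=lambda i:st[i,4]); return l==i
```

Run:
```python
from h import *
np.set_printoptions(precision=4,suppress=True)
T,S=load('top0.npz'),load('scene0.npz')
for n,d,seeds in(('top',T,dict(heart=('red',(463,245)),ball=('red',(339,271)),line=('red',(182,258)),block=('blue',(128,253)),pot=('yel',(357,338)),lid=('green',(291,130)))),
   ('scene',S,dict(heart=('red',(202,224)),ball=('red',(301,211)),line=('red',(424,230)),block=('blue',(465,230)),band=('yel',(208,245)),pot=('yel',(293,195)),lid=('green',(329,332))))):
    C=cloud(d)
    for k,(c,s) in seeds.items():
        m=comp(mask(d,c),s); ys,xs=np.where(m); P=C[m]; P=P[d['depth'][m]>0]
        top=P[P[:,2]>np.percentile(P[:,2],95)-.006]
        rc=cv2.minAreaRect(np.c_[xs,ys].astype(np.float32))
        print(n,k,m.sum(),'px',xs.mean().round(1),ys.mean().round(1),'z',np.percentile(P[:,2],[5,50,95]),'top mean',top.mean(0),'med',np.median(P,0),'rect',np.round(rc[0],1),np.round(rc[1],1),round(rc[2],1))
# surfaces via top depth
C=cloud(T)
for nm,lo,hi in(('deck',.112,.124),('board',.125,.134)):
    m=(C[...,2]>lo)&(C[...,2]<hi)&(C[...,0]>.2); n,l,st,ce=cv2.connectedComponentsWithStats(m.astype(np.uint8))
    for i in np.argsort(-st[1:,4])[:2]+1:
        P=C[l==i];r=cv2.minAreaRect(P[:,:2].astype(np.float32)*1000);print(nm,st[i],P.mean(0),r)
```

```text
top heart 178 px 463.8 244.4 z [0.1246 0.13   0.1323] top mean [ 0.562  -0.2899  0.1301] med [ 0.5627 -0.2902  0.13  ] rect [463.8 244.6] [23.8  8.1] 69.4
top ball 70301 px 358.3 274.5 z [-0.0028  0.      0.0028] top mean [ 0.5131 -0.1241  0.0002] med [ 0.4928 -0.4789  0.    ] rect [319.5 259. ] [639. 440.] 0.0
top line 68 px 181.7 258.6 z [0.1284 0.1313 0.1332] top mean [0.5254 0.1729 0.131 ] med [0.5255 0.1731 0.1313] rect [181.7 258. ] [ 1.5 48.4] 5.9
top block 368 px 128.2 252.9 z [0.1392 0.1676 0.1701] top mean [0.5312 0.2513 0.1683] med [0.5308 0.2461 0.1676] rect [128.1 252.8] [23.3 16.1] 4.8
top pot 367 px 356.8 337.6 z [0.0251 0.0279 0.0306] top mean [ 0.3924 -0.126   0.028 ] med [ 0.3921 -0.1264  0.0279] rect [356.7 337.6] [20.6 21. ] 26.6
top lid 868 px 291.0 131.2 z [0.0864 0.09   0.0925] top mean [0.7561 0.0039 0.0901] med [0.7551 0.0034 0.09  ] rect [291.  131.5] [33. 32.] 90.0
scene heart 79 px 200.9 223.5 z [0.1235 0.131  0.1345] top mean [ 0.5643 -0.2894  0.1319] med [ 0.5688 -0.2881  0.131 ] rect [201.1 223.4] [15.6  5.3] 80.5
scene ball 88834 px 321.7 213.6 z [-0.0
[... 789 characters left out ...]
.7595 0.0028 0.0914] med [0.7606 0.0027 0.0912] rect [328.5 333.5] [27. 27.] 90.0
deck [  95  210  157   85 5365] [0.548  0.2089 0.1203] ((536.7601318359375, 190.42686462402344), (250.7482452392578, 130.3028564453125), 88.87101745605469)
deck [  62   80   85   58 1164] [0.7712 0.3162 0.1188] ((776.228271484375, 320.68634033203125), (60.9654541015625, 151.65457153320312), 28.593008041381836)
board [ 115  229  166   62 7265] [0.5247 0.1444 0.1303] ((524.9345092773438, 145.68478393554688), (267.1773681640625, 80.01133728027344), 86.61083984375)
board [ 68  75  69  54 512] [0.778  0.3174 0.1276] ((776.6163330078125, 321.94415283203125), (56.418922424316406, 116.2403335571289), 45.59211730957031)
```

```bash
cat > go.py <<'E'
import sys,numpy as np
from plant import r
from scipy.spatial.transform import Rotation as Ro
# python3 go.py x y z yaw_deg(of tool x axis) : offset in tool axes from measured pose
s=r.sense();R=Ro.from_euler('xyz',s['tcp_rot']);p=s['eef_pos']
x,y,z,a=map(float,sys.argv[1:5]);G=Ro.from_euler('xyz',[np.pi,0,np.radians(a)])
print('now',np.round(p,4),np.round(np.degrees(s['tcp_rot']),2),'d',np.round(R.inv().apply(np.array([x,y,z])-p),4),'rv',np.round((R.inv()*G).as_rotvec(),4))
E
python3 - <<'E'
from h import *
np.set_printoptions(precision=4,suppress=True)
T,S=load('top0.npz'),load('scene0.npz')
for n,d,s,b in(('top',T,(463,245),(452,248)),('scene',S,(202,224),(208,247))):
    m=comp(mask(d,'red'),s);C=cloud(d);P=C[m];P=P[P[:,2]>.12]
    rc=cv2.minAreaRect(P[:,:2].astype(np.float32)*1000);print(n,'heart cloud',P.mean(0),rc)
    ys,xs=np.where(m);Q=ray(d,np.c_[xs,ys],.130);rc=cv2.minAreaRect(Q[:,:2].astype(np.float32)*1000);print('ray',Q.mean(0),rc)
    v=np.linalg.svd(Q[:,:2]-Q[:,:2].mean(0))[2][0];print('pca',np.degrees(np.arctan2(v[1],v[0])))
    g=(C[...,2]>.01)&(C[...,2]<.15)&(np.hypot(C[...,0]-.562,C[...,1]+.29)<.08);P=C[g]
    print('all',len(P),cv2.minAreaRect(P[:,:2].astype(np.float32)*1000))
    v=np.linalg.svd(P[:,:2]-P[:,:2].mean(0),full_matrices=False)[2][0];print(P.mean(0),np.degrees(np.arctan2(v[1],v[0])))
# ball, dowel
for n,d,c in(('top',T,(339,271)),('scene',S,(301,211))):
    x,y=c;m=np.zeros((480,640),bool);m[y-14:y+14,x-14:x+14]=1
    m&=mask(d,'red');C=cloud(d);m&=C[...,2]>.08
    ys,xs=np.where(m);print(n,'ball',m.sum(),ray(d,(xs.mean(),ys.mean()),.130),C[m].mean(0))
C=cloud(T);g=(C[...,2]>.10)&(C[...,1]<.02)&(C[...,1]>-.065)&(abs(C[...,0]-.515)<.05);P=C[g];l=np.polyfit(P[:,1],P[:,0],1);print('dowel x at -.0316',np.polyval(l,-.0316),'slope',l[0],P[:,2].max())
E
python3 go.py .562 -.290 .16 20.6
```

```text
top heart cloud [ 0.5615 -0.2871  0.1389] ((530.6771850585938, -171.04200744628906), (39.07537078857422, 262.99176025390625), 14.846842765808105)
ray [ 0.5622 -0.29    0.13  ] ((561.9649047851562, -289.99658203125), (39.071651458740234, 13.478111267089844), 21.237485885620117)
pca -158.3377009539536
all 1124 ((561.6866455078125, -289.5655212402344), (105.83318328857422, 30.333972930908203), 21.305456161499023)
[ 0.562  -0.2864  0.0912] -159.10765668093532
scene heart cloud [ 0.5672 -0.2881  0.1304] ((565.9814453125, -288.5740661621094), (32.888126373291016, 9.915095329284668), 21.58442497253418)
ray [ 0.5671 -0.2882  0.13  ] ((566.6253662109375, -288.03363037109375), (40.180747985839844, 10.722987174987793), 21.966684341430664)
pca 23.809078822550248
all 814 ((563.0648193359375, -290.34674072265625), (104.5181884765625, 30.532615661621094), 21.43512725830078)
[ 0.5815 -0.2819  0.0794] 16.784037345696664
top ball 117 [[ 0.5113 -0.0851  0.13  ]] [ 0.5112 -0.0846  0.1394]
scene ball 55 [[ 0.5085 -0.0866  0.13  ]] [ 0.5156 -0.0851  0.1403]
dowel x at -.0316 0.5095252919048028 slope 0.29129862671203494 0.9280819052091889
now [ 0.2199 -0.476   0.2306] [-179.9    0.    24.8] d [ 0.3886 -0.0253  0.0706] rv [-0.0017  0.0001  0.0732]
```

```bash
python3 steer.py '[[0.02, 0, 0, 0, 0, 0], [0.04, 0, 0, 0, 0, 0], [0.04, 0, 0, 0, 0, 0], [0.04, 0, 0, 0, 0, 0], [0.04, 0, 0, 0, 0, 0], [0.04, -0.005, 0, 0, 0, 0], [0.04, -0.01, 0, 0, 0, 0], [0.04, -0.01, 0, 0, 0, 0]]' 0.06; python3 steer.py '[[0.04, 0, 0.01, 0, 0, 0], [0.03, 0, 0.02, 0, 0, 0], [0.015, 0, 0.02, 0, 0, 0], [0.004, 0, 0, 0, 0, 0.061], [0, 0, 0, 0, 0, 0], [0, 0, 0, 0, 0, 0]]'; python3 go.py .562 -.290 .103 21.3
```

```text
clock: 0.77
eef_pos: [0.4833, -0.3267, 0.2307]
tcp_rot: [-3.141, 0.001, 0.433]
wrist_force: [0.3, -0.8, -0.3]
gripper_width: 0.0601
gripper_force: 0.0
clock: 1.27
eef_pos: [0.5626, -0.2904, 0.1807]
tcp_rot: [-3.141, 0.001, 0.374]
wrist_force: [0.1, 0.1, 0.1]
gripper_width: 0.0601
gripper_force: 0.0
now [ 0.5626 -0.2904  0.1807] [-1.7995e+02  7.0000e-02  2.1410e+01] d [-0.0003 -0.0005  0.0777] rv [-0.0009  0.0012  0.0019]
```

```bash
python3 steer.py '[[0, 0, 0.02, 0, 0, 0], [0, 0, 0.02, 0, 0, 0], [0, 0, 0.02, 0, 0, 0], [0, 0, 0.012, 0, 0, 0], [0, 0, 0.004, 0, 0, 0], [0, 0, 0, 0, 0, 0]]'; python3 steer.py '[[0, 0, 0, 0, 0, 0], [0, 0, 0, 0, 0, 0], [0, 0, 0, 0, 0, 0], [0, 0, 0, 0, 0, 0], [0, 0, 0, 0, 0, 0], [0, 0, 0, 0, 0, 0], [0, 0, 0, 0, 0, 0], [0, 0, 0, 0, 0, 0]]' 0.0
```

```text
clock: 1.77
eef_pos: [0.5617, -0.2912, 0.105]
tcp_rot: [-3.141, 0.001, 0.371]
wrist_force: [0.4, -0.1, 0.4]
gripper_width: 0.0601
gripper_force: 0.0
clock: 2.43
eef_pos: [0.5637, -0.2912, 0.1066]
tcp_rot: [3.14, -0.001, 0.372]
wrist_force: [-0.4, -0.3, 5.3]
gripper_width: 0.0109
gripper_force: 59.4
```

```bash
python3 steer.py '[[0, 0, -0.01, 0, 0, 0], [0, 0, -0.02, 0, 0, 0], [0, 0, -0.03, 0, 0, 0], [0, 0, -0.03, 0, 0, 0], [0, 0, -0.03, 0, 0, 0], [0, 0, -0.03, 0, 0, 0], [0, 0, -0.015, 0, 0, 0], [0, 0, 0, 0, 0, 0]]'
python3 - <<'E'
from plant import r
from h import *
np.set_printoptions(precision=4,suppress=True)
d=r.read_camera('scene');C=cloud(d);m=mask(d,'yel')&(C[...,2]>.1)&(C[...,2]<.3)&(C[...,1]<-.2)
print(m.sum(),C[m].min(0),C[m].max(0),r.sense()['wrist_force'])
n=cv2.imwrite('pics/lift.png',d['image'][120:320,100:400,::-1].repeat(2,0).repeat(2,1))
E
python3 go.py .514 -.033 .275 -3.2
```

```text
clock: 3.1
eef_pos: [0.5646, -0.2915, 0.2752]
tcp_rot: [3.136, -0.005, 0.372]
wrist_force: [1.0, -0.7, 0.7]
gripper_width: 0.0109
gripper_force: 58.6
704 [ 0.5127 -0.3032  0.1744] [ 0.6166 -0.2618  0.2693] [-0.098  -0.0536 -0.6226]
now [ 0.5638 -0.2911  0.2725] [ 1.7983e+02 -1.5000e-01  2.1310e+01] d [ 0.0474 -0.2585 -0.0031] rv [ 0.0023 -0.0033  0.4278]
```

View pics/lift.png

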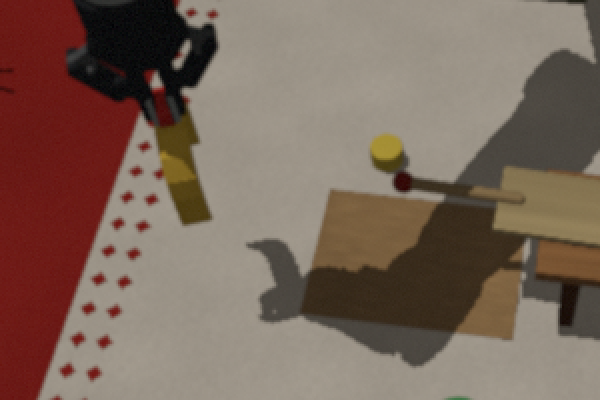

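The headband is held upright by its heart, at crop (180,165), with its legs clear of everything. Next I turn it and carry it over the dowel.

```bash
python3 steer.py '[[0, 0, 0, 0, 0, 0.107], [0, 0, 0, 0, 0, 0.107], [0, 0, 0, 0, 0, 0.107], [0, 0, 0, 0, 0, 0.107], [-0.01, -0.03, 0, 0, 0, 0], [-0.01, -0.035, 0, 0, 0, 0], [-0.01, -0.04, 0, 0, 0, 0], [-0.01, -0.04, 0, 0, 0, 0]]'; python3 steer.py '[[-0.01, -0.04, 0, 0, 0, 0], [-0.01, -0.035, 0, 0, 0, 0], [-0.004, -0.025, 0, 0, 0, 0], [0, -0.01, 0, 0, 0, 0], [0, 0, 0, 0, 0, 0], [0, 0, 0, 0, 0, 0]]';python3 go.py .514 -.033 .2 -3.2
python3 - <<'E'
from plant import r
from h import *
np.set_printoptions(precision=4,suppress=True)
for n in('scene','top'):
    d=r.read_camera(n);C=cloud(d);m=mask(d,'yel')&(C[...,2]>.1)&(C[...,2]<.3)&(abs(C[...,1]+.03)<.1)
    P=C[m];print(n,m.sum(),np.percentile(P,[1,99],axis=0),cv2.minAreaRect(P[:,:2].astype(np.float32)*1000))
    cv2.imwrite(f'pics/over_{n}.png',d['image'][:,:,::-1])
E
```

```text
clock: 3.82
eef_pos: [0.5291, -0.1423, 0.2678]
tcp_rot: [-3.14, 0.004, -0.058]
wrist_force: [-0.1, 1.2, 0.0]
gripper_width: 0.0109
gripper_force: 58.7
clock: 4.32
eef_pos: [0.5129, -0.0327, 0.2692]
tcp_rot: [3.141, 0.002, -0.055]
wrist_force: [-1.3, -0.6, 0.0]
gripper_width: 0.0106
gripper_force: 58.7
now [ 0.5129 -0.0327  0.2692] [ 1.7995e+02  1.0000e-01 -3.1600e+00] d [0.0013 0.0002 0.0692] rv [0.0008 0.0018 0.0006]
scene 654 [[ 0.4638 -0.0468  0.1683]
 [ 0.5637 -0.0184  0.2623]] ((513.3617553710938, -30.74900245666504), (27.974390029907227, 103.84075927734375), 86.1418685913086)Traceback (most recent call last):
  File "<stdin>", line 6, in <module>
    return _quantile_unchecked(
        a, q, axis, out, overwrite_input, method, keepdims, weights)
    return _ureduce(a,
                    func=_quantile_ureduce_func,
    ...<5 lines>...
                    overwrite_input=overwrite_input,
                    method=method)
    r = func(a, **kwargs)
    result = _quantile(arr,
                       quantiles=q,
    ...<2 lines>...
                       out=out,
                       weights=wgt)
    slices_having_nans = np.isnan(arr[-1, ...])
                                  ~~~^^^^^^^^^
IndexError: index -1 is out of bounds for axis 0 with size 0
```

View pics/over_scene.png

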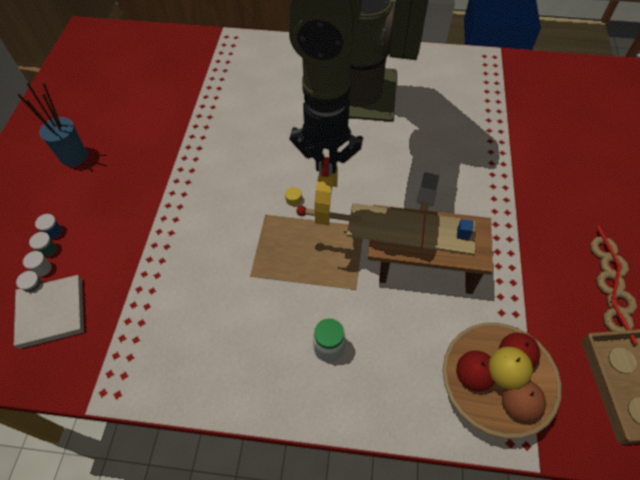

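The held headband, at image (322,195), is centred on the dowel (measured x .514, y -.033). I lower it next.

```bash
python3 steer.py '[[0, 0, 0.01, 0, 0, 0], [0, 0, 0.02, 0, 0, 0], [0, 0, 0.02, 0, 0, 0], [0, 0, 0.02, 0, 0, 0], [0, 0, 0.02, 0, 0, 0], [0, 0, 0.01, 0, 0, 0], [0, 0, 0.005, 0, 0, 0], [0, 0, 0, 0, 0, 0]]'; python3 steer.py '[[0, 0, 0.003, 0, 0, 0], [0, 0, 0, 0, 0, 0], [0, 0, 0, 0, 0, 0], [0, 0, 0, 0, 0, 0]]';python3 - <<'E'
from plant import r
from h import *
np.set_printoptions(precision=4,suppress=True)
d=r.read_camera('scene');C=cloud(d);m=mask(d,'yel')&(C[...,2]>.04)&(C[...,2]<.3)&(abs(C[...,1]+.03)<.07)
P=C[m];print(m.sum(),np.percentile(P,[1,99],axis=0),cv2.minAreaRect(P[:,:2].astype(np.float32)*1000))
t=P[P[:,2]>P[:,2].max()-.012];print(t.mean(0),np.percentile(t[:,2],[10,50,90]))
cv2.imwrite('pics/low.png',cv2.resize(d['image'][130:270,240:400,::-1],None,fx=4,fy=4))
E
python3 go.py .514 -.033 .1526 -3.2
```

```text
clock: 5.08
eef_pos: [0.5125, -0.0332, 0.164]
tcp_rot: [3.142, 0.002, -0.057]
wrist_force: [-0.4, -0.8, -0.2]
gripper_width: 0.0109
gripper_force: 58.7
clock: 5.42
eef_pos: [0.514, -0.0326, 0.1632]
tcp_rot: [3.142, -0.002, -0.056]
wrist_force: [-0.2, -0.1, -1.6]
gripper_width: 0.0109
gripper_force: 58.7
543 [[ 0.5132 -0.0477  0.0626]
 [ 0.5647 -0.0188  0.1556]] ((514.3201293945312, -33.386192321777344), (32.93516159057617, 101.52987670898438), 88.81695556640625)
[ 0.5302 -0.0321  0.1509] [0.1464 0.1513 0.1545]
now [ 0.5138 -0.0325  0.1631] [-1.80e+02 -9.00e-02 -3.22e+00] d [0.0002 0.0004 0.0105] rv [-0.     -0.0016 -0.0003]
```

View pics/low.png

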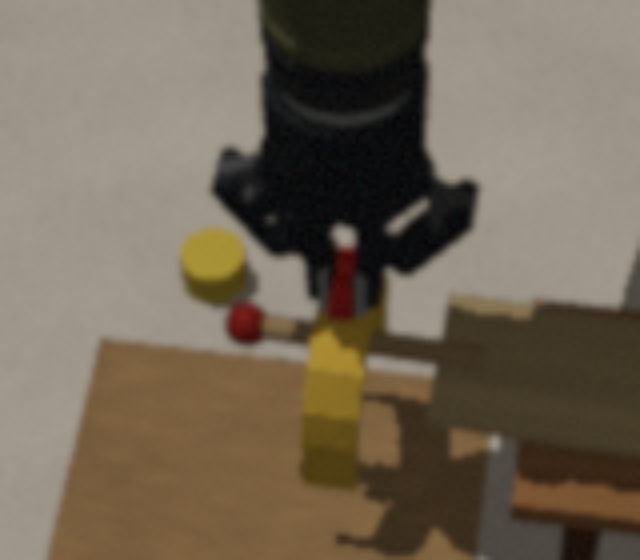

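The arch straddles the dowel, with the dowel passing under the crown at crop (345,340), about 10 mm to go.

```bash
python3 steer.py '[[0, 0, 0.003, 0, 0, 0], [0, 0, 0.003, 0, 0, 0], [0, 0, 0.001, 0, 0, 0], [0, 0, 0, 0, 0, 0], [0, 0, 0, 0, 0, 0]]'; for i in 1; do python3 steer.py '[[0, 0, 0.001, 0, 0, 0], [0, 0, 0, 0, 0, 0], [0, 0, 0, 0, 0, 0], [0, 0, 0, 0, 0, 0]]'; done; python3 steer.py '[[0, 0, 0.001, 0, 0, 0], [0, 0, 0, 0, 0, 0], [0, 0, 0, 0, 0, 0], [0, 0, 0, 0, 0, 0]]'
```

```text
clock: 5.88
eef_pos: [0.5131, -0.0325, 0.1551]
tcp_rot: [-3.142, 0.001, -0.056]
wrist_force: [-0.1, 0.6, -0.9]
gripper_width: 0.0109
gripper_force: 58.7
clock: 6.22
eef_pos: [0.5133, -0.0326, 0.1543]
tcp_rot: [-3.142, -0.0, -0.056]
wrist_force: [0.2, 0.3, -0.7]
gripper_width: 0.011
gripper_force: 58.7
clock: 6.55
eef_pos: [0.5132, -0.0326, 0.1533]
tcp_rot: [3.142, 0.0, -0.056]
wrist_force: [-0.6, 0.3, -0.7]
gripper_width: 0.0111
gripper_force: 58.7
```

```bash
python3 steer.py '[[0, 0, 0.001, 0, 0, 0], [0, 0, 0, 0, 0, 0], [0, 0, 0, 0, 0, 0], [0, 0, 0, 0, 0, 0]]';python3 steer.py '[[0, 0, 0.0005, 0, 0, 0], [0, 0, 0, 0, 0, 0], [0, 0, 0, 0, 0, 0], [0, 0, 0, 0, 0, 0]]'
python3 - <<'E'
from plant import r
import numpy as np
from h import *
print(r.sense()['wrist_force'])
d=r.read_camera('scene');C=cloud(d);m=mask(d,'blue')&(C[...,2]>.155)&(C[...,0]<.6)&(C[...,0]>.45);P=C[m];print(np.median(P,0))
m=mask(d,'red')&(C[...,2]>.11)&(C[...,2]<.16)&(abs(C[...,1]+.085)<.015)&(abs(C[...,0]-.51)<.02);print('ball',C[m].mean(0),m.sum())
E
```

```text
clock: 6.88
eef_pos: [0.5134, -0.0326, 0.1525]
tcp_rot: [3.142, -0.0, -0.056]
wrist_force: [0.9, -0.4, -0.0]
gripper_width: 0.0109
gripper_force: 58.8
clock: 7.22
eef_pos: [0.5134, -0.0327, 0.1519]
tcp_rot: [3.141, -0.0, -0.056]
wrist_force: [0.1, -1.2, 0.2]
gripper_width: 0.0111
gripper_force: 58.8
[ 0.13832487 -1.18029271  0.23120746]
[0.53764852 0.24762856 0.1708277 ]
ball [ 0.51563655 -0.0847462   0.13838425] 54
```

Contact is just showing (force z rose by about 0.9 N), so I release.

```bash
python3 steer.py '[[0, 0, 0, 0, 0, 0], [0, 0, 0, 0, 0, 0], [0, 0, 0, 0, 0, 0], [0, 0, 0, 0, 0, 0]]' 0.04; python3 steer.py '[[0, 0, -0.005, 0, 0, 0], [0, 0, -0.01, 0, 0, 0], [0, 0, -0.02, 0, 0, 0], [0, 0, -0.03, 0, 0, 0], [0, 0, -0.03, 0, 0, 0], [0, 0, -0.01, 0, 0, 0], [0, 0, 0, 0, 0, 0]]'
python3 - <<'E'
from plant import r
from h import *
np.set_printoptions(precision=4,suppress=True)
for n in('scene','top'):
    d=r.read_camera(n);cv2.imwrite(f'pics/rel_{n}.png',d['image'][:,:,::-1]);np.savez(f'rel_{n}.npz',**d)
d=load('rel_scene.npz');C=cloud(d);m=mask(d,'yel')&(C[...,2]>.04)&(C[...,2]<.3)&(abs(C[...,1]+.03)<.07)
P=C[m];print(m.sum(),np.percentile(P,[1,99],axis=0))
m=mask(d,'red')&(C[...,2]>.11)&(abs(C[...,1]+.085)<.015)&(abs(C[...,0]-.51)<.02);print('ball',C[m].mean(0),m.sum())
cv2.imwrite('pics/rel.png',cv2.resize(d['image'][130:290,240:500,::-1],None,fx=3,fy=3))
E
```

```text
clock: 7.6
eef_pos: [0.5131, -0.0324, 0.1517]
tcp_rot: [-3.141, 0.0, -0.056]
wrist_force: [-0.8, 0.7, -0.0]
gripper_width: 0.04
gripper_force: 0.0
clock: 8.18
eef_pos: [0.5156, -0.0327, 0.2608]
tcp_rot: [-3.142, -0.008, -0.056]
wrist_force: [0.3, -1.0, 0.2]
gripper_width: 0.0402
gripper_force: 0.0
623 [[ 0.4752 -0.0472  0.0538]
 [ 0.572  -0.0172  0.1469]]
ball [ 0.5156 -0.0852  0.1398] 55
```

View pics/rel.png

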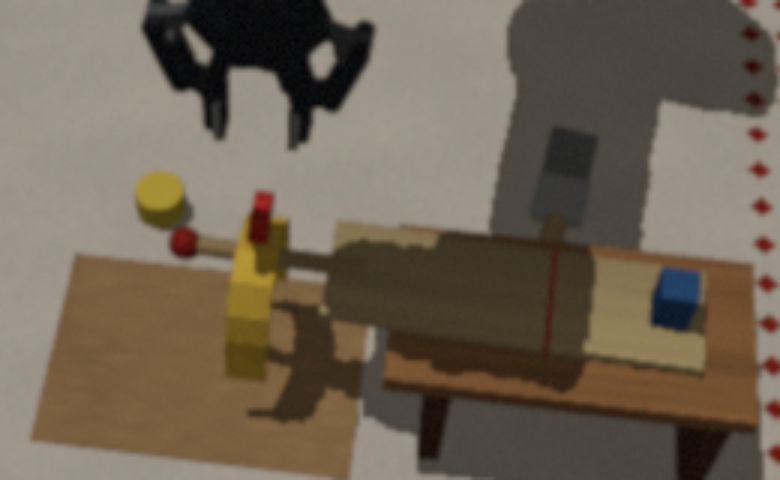

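It hangs level on the dowel (crop (255,290)), with the board flat and unmoved. Next, the grip block at crop (677,297).

```bash
python3 steer.py '[[0, -0.015, 0, 0, 0, 0], [0, -0.03, 0, 0, 0, 0], [0, -0.04, 0, 0, 0, 0], [0, -0.04, 0, 0, 0, 0], [0, -0.04, 0, 0, 0, 0], [0, -0.04, 0, 0, 0, 0], [0, -0.04, 0, 0, 0, 0], [0, -0.027, 0, 0, 0, 0]]' 0.06; python3 steer.py '[[0, -0.012, 0, 0, 0, 0], [0, 0, 0, 0, 0, 0], [0, 0, 0, 0, 0, 0]]'
python3 - <<'E'
from h import *
np.set_printoptions(precision=4,suppress=True)
d=load('rel_top.npz');m=comp(mask(d,'blue'),(128,253));C=cloud(d);m&=C[...,2]>.160
ys,xs=np.where(m);print(m.sum());Q=ray(d,np.c_[xs,ys],.168);print(cv2.minAreaRect(Q[:,:2].astype(np.float32)*1000))
m=comp(mask(d,'red')&(C[...,2]>.1),(182,258));ys,xs=np.where(m);Q=ray(d,np.c_[xs,ys],.130);print('line',Q.mean(0),np.polyfit(Q[:,0],Q[:,1],1))
E
python3 go.py .5305 .2515 .135 -3.2
```

```text
clock: 8.95
eef_pos: [0.5118, 0.1092, 0.2688]
tcp_rot: [-3.027, 0.004, 0.141]
wrist_force: [0.3, 0.1, -0.2]
gripper_width: 0.0596
gripper_force: 0.0
clock: 9.2
eef_pos: [0.5117, 0.1127, 0.2709]
tcp_rot: [-3.025, 0.002, 0.146]
wrist_force: [-0.1, 0.2, 0.1]
gripper_width: 0.0603
gripper_force: 0.0
279
((531.2860107421875, 250.4567413330078), (27.615514755249023, 25.068307876586914), 86.88633728027344)
now [0.5117 0.1127 0.2709] [-1.7331e+02  1.3000e-01  8.3900e+00] d [ 0.0391 -0.1179  0.1506] rv [-0.1161  0.0141  0.2019]Traceback (most recent call last):
  File "<stdin>", line 5, in <module>
  File "h.py", line 20, in comp
    i=max(ids,key=lambda i:st[i,4]); return l==i
ValueError: max() iterable argument is empty
```

Run:
```python
from plant import r
import numpy as np
s=r.sense();print(np.round(s['joint_pos'],3),np.round(s['dq'],3),np.round(s['eef_pos'],3),s['wrist_force'])
```

```text
[ 0.145  0.245 -0.061  1.267  0.117  3.141] [-0.018 -0.003 -0.     0.    -0.002  0.001] [0.512 0.113 0.271] [-0.07517312  0.19862564  0.10245022]
```

Joint 6 hit its range and the tool tilted, clear of everything. I turn to the half-turn equivalent grasp.

```bash
R='x'; python3 steer.py '[[0, 0, 0, 0, 0, -0.12], [0, 0, 0, 0, 0, -0.12], [0, 0, 0, 0, 0, -0.12], [0, 0, 0, 0, 0, -0.12], [0, 0, 0, 0, 0, -0.12], [0, 0, 0, 0, 0, -0.12], [0, 0, 0, 0, 0, -0.12], [0, 0, 0, 0, 0, -0.12]]'>/dev/null; python3 steer.py '[[0, 0, 0, 0, 0, -0.12], [0, 0, 0, 0, 0, -0.12], [0, 0, 0, 0, 0, -0.12], [0, 0, 0, 0, 0, -0.12], [0, 0, 0, 0, 0, -0.12], [0, 0, 0, 0, 0, -0.12], [0, 0, 0, 0, 0, -0.12], [0, 0, 0, 0, 0, -0.12]]'>/dev/null; python3 steer.py '[[0, 0, 0, 0, 0, -0.12], [0, 0, 0, 0, 0, -0.12], [0, 0, 0, 0, 0, -0.12], [0, 0, 0, 0, 0, -0.12], [0, 0, 0, 0, 0, -0.12], [0, 0, 0, 0, 0, -0.12], [0, 0, 0, 0, 0, -0.12], [0, 0, 0, 0, 0, -0.12]]'; python3 go.py .531 .251 .2 176.8
```

```text
clock: 11.2
eef_pos: [0.5119, 0.1116, 0.2711]
tcp_rot: [3.029, -0.031, 3.032]
wrist_force: [0.1, -0.0, 0.5]
gripper_width: 0.0602
gripper_force: 0.0
now [0.5119 0.1116 0.2711] [173.55  -1.8  173.71] d [-0.0059  0.1318  0.0863] rv [ 0.1134 -0.0283 -0.0556]
```

```bash
python3 steer.py '[[0, 0, 0, 0.057, -0.014, -0.028], [0, 0, 0, 0.057, -0.014, -0.028], [-0.003, 0.03, 0, 0, 0, 0], [-0.004, 0.035, 0.01, 0, 0, 0], [-0.004, 0.035, 0.02, 0, 0, 0], [0, 0.03, 0.02, 0, 0, 0], [0, 0.01, 0.02, 0, 0, 0], [0, 0, 0, 0, 0, 0]]'; python3 steer.py '[[0, 0, 0, 0, 0, 0], [0, 0, 0, 0, 0, 0]]' ; python3 go.py .531 .251 .135 176.8
```

```text
clock: 11.87
eef_pos: [0.5292, 0.2524, 0.1966]
tcp_rot: [-3.138, -0.007, 3.084]
wrist_force: [-0.8, -0.1, -0.6]
gripper_width: 0.0601
gripper_force: 0.0
clock: 12.03
eef_pos: [0.5316, 0.2505, 0.2021]
tcp_rot: [-3.141, -0.0, 3.081]
wrist_force: [1.1, 0.5, -0.3]
gripper_width: 0.06
gripper_force: 0.0
now [0.5316 0.2505 0.2021] [-1.7996e+02 -1.0000e-02  1.7651e+02] d [0.0006 0.0005 0.0671] rv [-0.0007 -0.0002 -0.0051]
```

```bash
python3 steer.py '[[0, 0, 0.015, 0, 0, 0], [0, 0, 0.02, 0, 0, 0], [0, 0, 0.015, 0, 0, 0], [0, 0, 0.01, 0, 0, 0], [0, 0, 0.002, 0, 0, 0], [0, 0, 0, 0, 0, 0]]'; python3 steer.py '[[0, 0, 0, 0, 0, 0], [0, 0, 0, 0, 0, 0], [0, 0, 0, 0, 0, 0], [0, 0, 0, 0, 0, 0], [0, 0, 0, 0, 0, 0], [0, 0, 0, 0, 0, 0]]' 0.0
python3 - <<'E'
from plant import r
from h import *
np.set_printoptions(precision=4,suppress=True)
d=r.read_camera('top');np.savez('g.npz',**d);C=cloud(d)
cv2.imwrite('pics/g.png',cv2.resize(d['image'][190:320,80:400,::-1],None,fx=2.5,fy=2.5,interpolation=cv2.INTER_NEAREST))
m=mask(d,'red')&(C[...,2]>.12)&(C[...,2]<.14)&(abs(C[...,0]-.525)<.05)&(abs(C[...,1]-.173)<.03);ys,xs=np.where(m);print(m.sum())
if m.sum(): Q=ray(d,np.c_[xs,ys],.130);print('line',Q.mean(0),np.polyfit(Q[:,0],Q[:,1],1),Q.min(0),Q.max(0))
E
```

```text
clock: 12.53
eef_pos: [0.5315, 0.2509, 0.1399]
tcp_rot: [-3.141, -0.0, 3.081]
wrist_force: [-0.2, 0.0, 0.7]
gripper_width: 0.0603
gripper_force: 0.0
clock: 13.03
eef_pos: [0.5322, 0.252, 0.1408]
tcp_rot: [3.141, 0.002, 3.082]
wrist_force: [0.6, -1.3, 6.4]
gripper_width: 0.0249
gripper_force: 60.2
67
line [0.5249 0.174  0.13  ] [-0.0595  0.2052] [0.487 0.171 0.13 ] [0.5658 0.1773 0.13  ]
```

View pics/g.png

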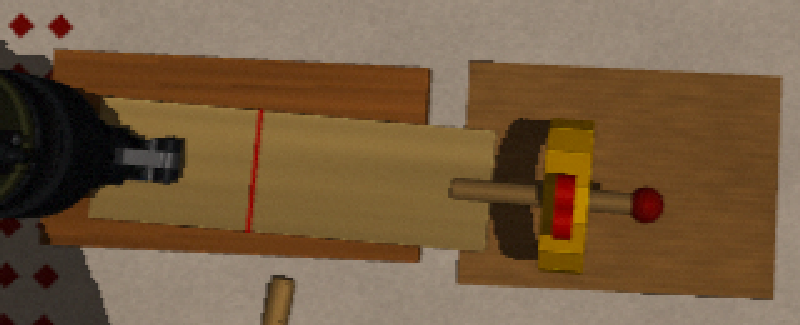

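The block is gripped with slight down-pressure. The line is at crop x≈255 and the stand's edge at x≈425. I slide it slowly, squaring the 2.3° skew on the way.

```bash
python3 steer.py '[[0, -0.001, 0, 0, 0, 0], [0, -0.002, 0, 0, 0, -0.002], [0, -0.003, 0, 0, 0, -0.002], [0, -0.004, 0, 0, 0, -0.002], [-0.0002, -0.005, 0, 0, 0, -0.002], [-0.0002, -0.005, 0, 0, 0, -0.002], [-0.0002, -0.005, 0, 0, 0, -0.002], [-0.0002, -0.005, 0, 0, 0, -0.002]]'; python3 steer.py '[[-0.0002, -0.005, 0, 0, 0, -0.002], [-0.0001, -0.005, 0, 0, 0, -0.002], [-0.0001, -0.005, 0, 0, 0, -0.002], [-0.0001, -0.005, 0, 0, 0, -0.002], [-0.0001, -0.005, 0, 0, 0, -0.002], [-0.0001, -0.005, 0, 0, 0, -0.002], [-0.0001, -0.005, 0, 0, 0, -0.002], [-0.0001, -0.005, 0, 0, 0, -0.002]]'; python3 steer.py '[[0, -0.005, 0, 0, 0, -0.002], [0, -0.005, 0, 0, 0, -0.002], [0, -0.005, 0, 0, 0, -0.002], [0, -0.004, 0, 0, 0, -0.002], [0, -0.003, 0, 0, 0, -0.002], [0, -0.002, 0, 0, 0, 0], [0, -0.001, 0, 0, 0, 0], [0, 0, 0, 0, 0, 0]]'
cat > m.py <<'E'
from plant import r
from h import *
import sys
np.set_printoptions(precision=4,suppress=True)
d=r.read_camera('top');C=cloud(d)
m=mask(d,'red')&(C[...,2]>.12)&(C[...,2]<.14)&(abs(C[...,0]-.525)<.05)&(abs(C[...,1]-.07)<.06)
ys,xs=np.where(m);Q=ray(d,np.c_[xs,ys],.130);l=np.polyfit(Q[:,0],Q[:,1],1);print(m.sum(),'line',Q.mean(0),l)
# stand outer edge from depth: per image row rightmost deck pixel beyond the board's sides
E=[]
for y in range(205,300):
    z=C[y,:,2]; k=np.where((z>.113)&(z<.125)&(np.arange(640)<270)&(np.arange(640)>150))[0]
    if len(k)>8: E.append((k.max()+.5,y))
E=np.array(E,float);W=ray(d,E,.120);g=abs(W[:,1]-np.median(W[:,1]))<.006;W=W[g]
e=np.polyfit(W[:,0],W[:,1],1);x=Q[:,0].mean();print('edge',len(W),e,'gap line-edge at mid',Q[:,1].mean()-np.polyval(e,x))
m=comp(mask(d,'red')&(C[...,2]>.1),tuple([int(v) for v in sys.argv[1:3]]),60) if len(sys.argv)>2 else None
s=r.sense();print(s['eef_pos'],s['tcp_rot'],s['wrist_force'],s['clock'])
cv2.imwrite('pics/m%d.png'%(s['clock']*100),cv2.resize(d['image'][190:320,80:480,::-1],None,fx=2,fy=2,interpolation=cv2.INTER_NEAREST))
E
python3 m.py; ls -t pics|head -1
```

```text
clock: 13.75
eef_pos: [0.5316, 0.2236, 0.1408]
tcp_rot: [3.138, 0.002, 3.097]
wrist_force: [-0.4, 5.5, 5.7]
gripper_width: 0.025
gripper_force: 60.1
clock: 14.42
eef_pos: [0.5311, 0.1836, 0.1408]
tcp_rot: [3.137, 0.002, 3.113]
wrist_force: [-0.8, 6.2, 6.4]
gripper_width: 0.0254
gripper_force: 60.1
clock: 15.08
eef_pos: [0.5306, 0.1586, 0.1409]
tcp_rot: [3.137, 0.003, 3.123]
wrist_force: [-0.5, 4.2, 5.8]
gripper_width: 0.0251
gripper_force: 60.1
70 line [0.5258 0.0803 0.13  ] [-0.0183  0.0899]
edge 29 [-0.019   0.0746] gap line-edge at mid 0.015679189380339492
[0.5306 0.1586 0.141 ] [3.1376 0.0028 3.1229] [-0.2586  3.6744  5.8593] 15.1333
m1513.png
```

```bash
python3 steer.py '[[0, -0.001, 0, 0, 0, 0], [0, -0.002, 0, 0, 0, 0], [0, -0.003, 0, 0, 0, 0], [0, -0.003, 0, 0, 0, 0], [0, -0.002, 0, 0, 0, 0], [0, -0.001, 0, 0, 0, 0], [0, 0, 0, 0, 0, 0], [0, 0, 0, 0, 0, 0]]'; python3 m.py
python3 - <<'E'
from plant import r
from h import *
np.set_printoptions(precision=3,suppress=True)
for n in('top','scene'):
    d=r.read_camera(n);f,R,t=cam(d)
    # zoomed crop around the edge
    p=R@np.array([.53,.066,.125])+t;u,v=int(f*p[0]/p[2]+d['cx']),int(f*p[1]/p[2]+d['cy'])
    c=cv2.resize(d['image'][v-50:v+50,u-40:u+40,::-1],(400,500),interpolation=cv2.INTER_CUBIC)
    c=np.clip(c.astype(float)*1.6,0,255).astype(np.uint8);out=c if n=='top' else np.hstack([out,c]);print(n,u,v)
cv2.imwrite('pics/edge.png',out)
E
```

```text
clock: 15.8
eef_pos: [0.5305, 0.1467, 0.141]
tcp_rot: [3.137, 0.003, 3.123]
wrist_force: [0.2, 4.3, 6.7]
gripper_width: 0.0251
gripper_force: 60.1
67 line [0.528  0.0685 0.13  ] [-0.0148  0.0763]
edge 29 [-0.0216  0.0762] gap line-edge at mid 0.0036898329402306612
[0.5305 0.1467 0.141 ] [3.1375 0.0029 3.123 ] [1.008  3.771  7.0131] 15.85
top 247 257
scene 371 226
```

View pics/edge.png

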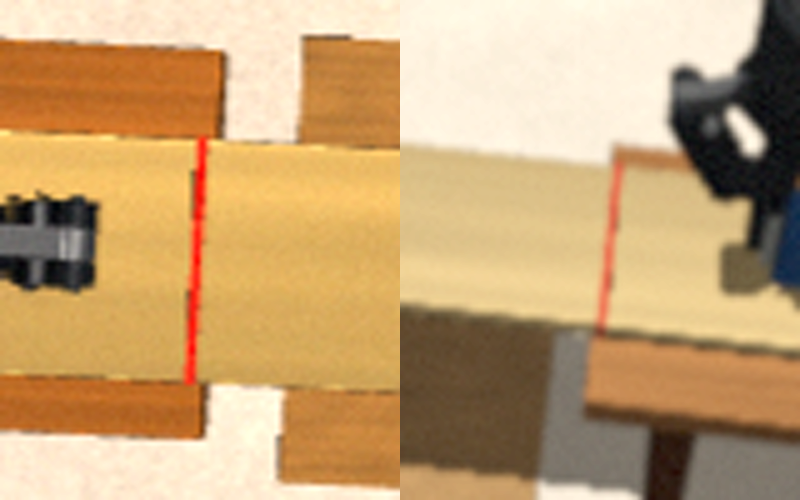

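The left panel (top view) shows the line at x≈197 and the deck edge at x≈213. The right panel (scene view) shows the line just inside the edge as well, so a few mm remain. I refine this by colour in both views.

```bash
cat > e.py <<'E'
from plant import r
from h import *
np.set_printoptions(precision=4,suppress=True)
for n in('top','scene'):
    d=r.read_camera(n);f,R,t=cam(d)
    im=cv2.cvtColor(d['image'],cv2.COLOR_RGB2LAB).astype(np.float32)
    def samp(P):
        q=P@R.T+t; u=(f*q[:,0]/q[:,2]+d['cx']).astype(np.float32);v=(f*q[:,1]/q[:,2]+d['cy']).astype(np.float32)
        return cv2.remap(im,u[None],v[None],cv2.INTER_LINEAR)[0]
    Y=np.arange(.035,.1,.00025)
    E=[]
    for x in list(np.arange(.479,.484,.001))+list(np.arange(.574,.597,.001)):
        a=samp(np.c_[np.full_like(Y,x),Y,np.full_like(Y,.120)]);g=a[:,1]  # LAB a: orange high
        hi,lo=np.median(g[-60:]),np.median(g[:40]); 
        k=np.where(g<(hi+lo)/2)[0]
        if hi-lo>4 and len(k): E.append((x,Y[k.max()]))
    E=np.array(E).reshape(-1,2)
    L=[]
    for x in np.arange(.495,.560,.002):
        a=samp(np.c_[np.full_like(Y,x),Y,np.full_like(Y,.130)])[:,1];w=np.clip(a-np.median(a)-12,0,None);w[abs(Y-Y[w.argmax()])>.006]=0
        if w.sum()>0: L.append((x,(w*Y).sum()/w.sum()))
    L=np.array(L);G=E[:,1]+.019*(E[:,0]-.526) if len(E) else [np.nan]
    l=np.polyfit(L[:,0],L[:,1],1)
    print(n,'edge@.526',len(G),np.median(G),np.std(G),np.round([np.median(G[E[:,0]<.53]),np.median(G[E[:,0]>.53])],4),'line',np.polyval(l,.526),'slope',l[0],'gap',np.polyval(l,.526)-np.median(G))
s=r.sense();print(s['eef_pos'],s['tcp_rot'],s['wrist_force'],s['clock'])
E
python3 e.py
```

```text
top edge@.526 30 0.06437250000000003 0.0003327811576530278 [0.0649 0.0643] line 0.0684998894409514 slope -0.016191654410950933 gap 0.004127389440951368
scene edge@.526 26 0.06396750000000002 0.0003066520902225677 [0.063 0.064] line 0.06726011934552803 slope -0.017389296879307008 gap 0.0032926193455280056
[0.5305 0.1467 0.141 ] [3.1376 0.003  3.123 ] [0.234  4.3821 5.9554] 16.05
```

```bash
python3 steer.py '[[0, -0.001, 0, 0, 0, 0], [0, -0.0014, 0, 0, 0, 0], [0, -0.001, 0, 0, 0, 0], [0, 0, 0, 0, 0, 0], [0, 0, 0, 0, 0, 0], [0, 0, 0, 0, 0, 0]]'; python3 e.py; python3 m.py
```

```text
clock: 16.55
eef_pos: [0.5304, 0.1435, 0.141]
tcp_rot: [3.137, 0.003, 3.123]
wrist_force: [0.6, 5.2, 6.5]
gripper_width: 0.0249
gripper_force: 60.2
top edge@.526 30 0.06429350000000003 0.00031047270232484103 [0.0647 0.0642] line 0.06523438218549689 slope -0.018527045009040687 gap 0.000940882185496858
scene edge@.526 26 0.06377450000000003 0.009336022920171976 [0.0989 0.0638] line 0.06395892529849241 slope -0.019977119557244738 gap 0.00018442529849238554
[0.5304 0.1435 0.141 ] [3.1372 0.003  3.1231] [-0.1851  5.5966  5.8093] 16.65
65 line [0.5261 0.0651 0.13  ] [-0.0166  0.0739]
edge 29 [-0.0199  0.0751] gap line-edge at mid 0.0005406622784287218
[0.5304 0.1435 0.141 ] [3.1372 0.003  3.1232] [0.9132 4.4653 7.4226] 16.7
```

The gap is about 0.5 mm in all three measures. One last look before handing in.

```bash
python3 steer.py '[[0, 0, 0, 0, 0, 0], [0, 0, 0, 0, 0, 0], [0, 0, 0, 0, 0, 0], [0, 0, 0, 0, 0, 0]]'
python3 - <<'E'
from plant import r
import cv2
d=r.read_camera('scene');cv2.imwrite('pics/fin.png',d['image'][:,:,::-1])
E
```

```text
clock: 17.03
eef_pos: [0.5304, 0.1435, 0.141]
tcp_rot: [3.137, 0.003, 3.123]
wrist_force: [0.2, 4.9, 6.9]
gripper_width: 0.025
gripper_force: 60.2
```

View pics/fin.png

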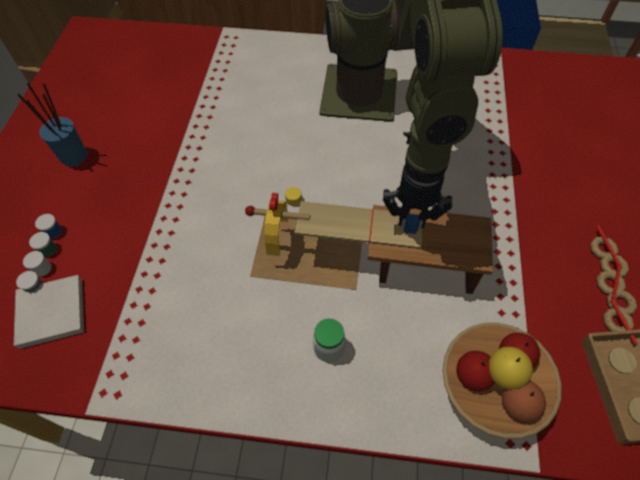

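The headband hangs at (272,230) over the drip sheet, the line at (371,225) is on the stand's edge, and the block is held at (412,222). The jar and pot are where they were.

```bash
python3 -c "
from plant import r
print(r.hand_in())"
```

```text
the job is handed in; nothing more can be done
None
```

The job is handed in at about 17 s of the 64 s: the headband hangs on the dowel over the drip sheet, the red line is about 0.5 mm from the stand's edge by camera, and the gripper is still holding the board's rear down with about 6 N.

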